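# Fish a dropped nut out from under the bench shelf

## Task

A steel nut has been dropped and lies at the very back under the low plywood shelf, by the timber rail. Take the flat scraper by its handle, slide its blade under the shelf and gently feel for the rail with the blade's end, then sweep the nut along the rail and out onto the open bench. Lay the scraper down flat on the bench, pick up the nut and put it in the steel parts tray; do not ram the shelf or disturb the jar and tin on it.

Things in the scene. Friction and masses are not known exactly. Their poses are not given: they have to be found in the camera images.
- shelf: Plywood shelf fixed to the bench, 160 mm deep (x), 280 wide (y): a board 15 thick, 34 above the bench, on one timber rail along its whole width; front and both ends open. Origin on the bench; x to the back: front edge x = -60, rail's front face x = +20, board's rear x = +100, ends y = -140 and +140 mm. A parts drawer block on it reaches 121 mm up. The rigid rail must not be pushed with 25 N or more.
- scraper_grip (a point): Centre of the scraper's dark wood handle (86 long, 26 wide, 26 mm high), 13 mm up when lying flat. x points to the blade, z up. A flat steel blade, 20 wide, 3 thick, underside level with the handle's, runs on ahead, held firmly by a thumbscrew (37 ahead, top 38 mm up). Its square end is 150 to 210 mm ahead of this point, as the last user left it: NOT measured. Mass 0.2 kg.
- nut_center (a point): Centre of the dropped hexagonal steel nut: 19 mm across flats, 21.9 across corners, 10 high, bore 12, about 18 g; 5 mm above the bench when flat. It starts flat within 7 mm of the rail's front face, at most 60 mm either side of the shelf's middle. z is the bore's axis; x points to one of the flats.
- tray: Open steel parts tray fixed to the bench, 120 (x) by 100 (y) mm, 22 mm high, walls and floor 3 mm thick. Origin at the centre of its underside, on the bench.
- jar: Glass jar with a steel cap, 52 mm across, 75 high, standing loose on the rear of the shelf board (top 124 mm above the bench). Origin at the centre of its underside.
- tin: Dark tin with a lid, 52 by 52 mm, 42 high, loose on the rear of the shelf board. Origin at the centre of its underside.

How it is judged:
By the outcome, as a careful person would: the job done as asked, in the order asked, and still so for the second after the job is handed in, with the robot touching nothing.
It also fails if it takes over 72 s, if anything falls off the work surface, if the arm or the gripper's body presses on something with over 40 N, if the wrist force passes 120 N, or if a joint passes its speed limit or range.

## Robot

A 6-joint arm with a two-finger parallel gripper is mounted at the origin on the work surface. World frame = base frame: x ahead of the robot, y to its left, z up, the work surface at z = 0. Lengths are in mm, angles in degrees, forces in N, time in s.
With the tool pointing down it reaches from about 350 to 850 mm from the base axis. Payload 8.1 kg.
Tool frame: the origin (TCP) lies at the very end of the fingers, on their centre line; the grasp point (between the pads) lies 19 mm behind it; z points along the fingers, y is the direction in which the jaws open and shut (so a half turn about z gives the same grasp; the last joint's range is limited). The gripper opens to 85 mm and grips with 20 to 120 N. Pads are 22 mm wide; open, the fingers measure 114 mm over their backs; the gripper's body (76 mm by 85 mm) begins 54 mm behind the grasp point. The pads swing forward as they close: fully open they stand 13 mm farther back than shut.
Start: joints at [-75.023, 7.471, 85.268, -0, 87.261, -4.893], TCP at [203.954, -564.277, 231.292] pointing down, gripper open.
Joint ranges: [-169.43, 169.43], [-51.17, 129.36], [1.28, 143.12], [-76.62, 256.62], [0, 156.53], [-152.29, 152.29]. Speed limits (degrees/s): [136.94, 136.94, 159.86, 180, 180, 180].

## Interface

Orientations are given as [roll, pitch, yaw] about the fixed x, y, z axes, in that order (R = Rz(yaw) Ry(pitch) Rx(roll)).
In Python, from bench import r gives the robot as it stands.
- The arm moves only by the shell command python3 -m jog 'ROWS' [OPENING] [FORCE]. ROWS is JSON, a list of rows, each a list of 6 numbers: the shift along the tool's x, y, z normalised to -1 to 1, where 1 is 0.25 m, then the turn, a rotation vector about the tool's x, y, z normalised to -1 to 1, where 1 is pi rad. In form: [[x, y, z, ax, ay, az], ...]. A call has 1 to 10 rows; each row is the pose to reach, as a shift and turn from the pose commanded when the call began, along the tool's axes at that moment, turning the shorter way round; what a row does not reach only later rows make up. A row lasts 1/10 s, in which the tool goes at most 50 mm and 8.59 degrees, less where a joint would pass 70% of its speed; a pose out of reach is approached as far as the arm can. A call with a number of a shift or a turn outside -1 to 1 is refused whole. A call with a gripper value outside its range is refused whole. OPENING is the opening, from 0 (shut) to 1 (fully open), set as the call begins (- or left out, the last holds). The fingers move at their own pace and stop on an object; FORCE is the grip in N (left out, the last holds). Time passes only in rows, so rows that repeat a pose let the fingers close. It gives the time, the measured TCP pose, the force and the opening at its end, in the units of the state.
- r.sense(): the state, without advancing time (a new reading comes with each control period).
- r.snapshot(name): name is "side" or "top"; returns a dict with "pixels" (400x640x3 uint8, red, green, blue), "intrinsics" (3x3 intrinsics, pixels), "extrinsics" (4x4, takes a point from camera to world coordinates). Camera axes: x right, y down, z forward; pixel columns grow to the right and rows downward; lengths in mm; the calibration is good to about 2 mm. A picture is of the moment at which its call begins. There is no depth.
- r.hand_in(): hands the job in, once; it reports no verdict.
The state is a dict: "time": time; "joint_pos": joint angles; "qd": joint speeds; "joint_efforts": joint torques, N m; "tool_pos": TCP position; "tcp_rot": TCP orientation; "ft_force": force on the tool from outside, world axes, zero at the start; "wrist_torque": the same for the moment, N m; "finger_gap": finger opening in mm.
Only numpy, scipy, OpenCV 4.12 (cv2) and the standard library are available. Lean on these libraries where they do the work, as an engineer would, in place of code of your own. Each camera call takes 0.05 s, during which the arm holds its last target.

## Working session

There is one attempt and no reset: what is moved stays moved. The work goes in short steps, Python scripts to look and compute and a shell command to move; the robot and the scene stay as the last step left them, time stands still between calls to the robot, and variables do not carry over. Pictures are saved under pics/ and viewed, and the job is handed in when it is done.

```bash
ls; mkdir -p pics
python3 - <<'E'
from bench import r
import cv2,json
for n in("side","top"):
    s=r.snapshot(n); cv2.imwrite(f"pics/{n}0.png",s["pixels"][:,:,::-1]); print(n,s["intrinsics"].tolist(),s["extrinsics"].round(4).tolist())
print(r.sense())
E
```

```text
pics
side [[384.1364689702733, 0.0, 313.3573180734756], [0.0, 384.1364689702733, 200.32052945604494], [0.0, 0.0, 1.0]] [[-0.9365, -0.2071, 0.2829, 275.0654], [-0.3505, 0.5738, -0.7402, 832.9911], [-0.0091, -0.7924, -0.61, 744.5446], [0.0, 0.0, 0.0, 1.0]]
top [[428.23488702962396, 0.0, 312.7022177690933], [0.0, 428.23488702962396, 197.1285966314068], [0.0, 0.0, 1.0]] [[-0.018, -0.9968, 0.0775, 480.5324], [-0.9998, 0.0183, 0.0032, 7.7343], [-0.0046, -0.0774, -0.997, 1372.9322], [0.0, 0.0, 0.0, 1.0]]
{'time': 0.1, 'joint_pos': array([-7.50223737e+01,  7.51041629e+00,  8.53233583e+01,  3.78528347e-04,
        8.72599640e+01, -4.89195374e+00]), 'qd': array([ 0.05516891, -0.019289  , -0.10837887,  0.06067261, -0.00695026,
       -0.08095481]), 'joint_efforts': array([ 1.33379926e-03, -5.70952177e+01, -5.01941335e+01, -4.55119437e-05,
        8.13775318e-03, -1.13313467e-05]), 'tool_pos': array([ 203.83661281, -563.79891916,  230.35006271]), 'tcp_rot': array([-1.79906635e+02, -8.37043337e-03,  1.98695548e+01]), 'ft_force': array([ 0.1441718 , -0.55732168, -0.23545352]), 'wrist_torque': array([0.02298299, 0.03701335, 0.01796237]), 'finger_gap': 85.77115389209514}
```

View pics/side0.png

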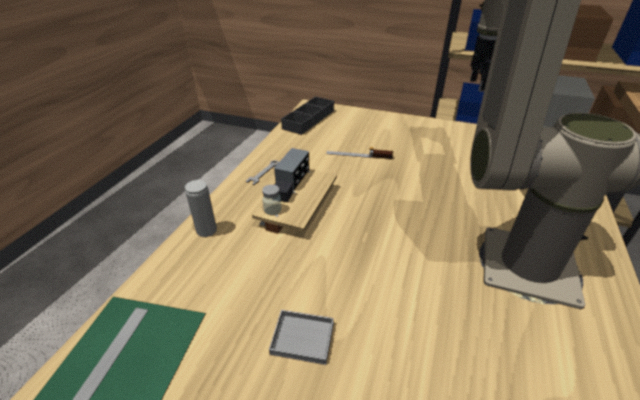

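View pics/top0.png

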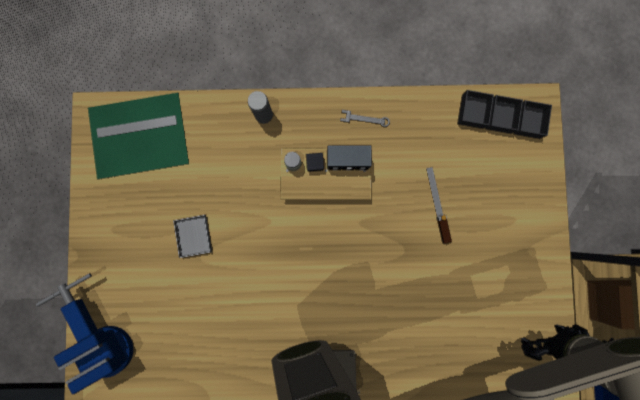

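Both views show the shelf in the middle (top view about (326,175)), the scraper on the right with its handle at (444,230) and blade end at (430,168), and the tray at (194,236). I'll enlarge these.

Run:
```python
import cv2
a=cv2.imread("pics/top0.png"); b=cv2.imread("pics/side0.png")
def c(im,x0,y0,x1,y1,f,n): cv2.imwrite(n,cv2.resize(im[y0:y1,x0:x1],None,fx=f,fy=f,interpolation=cv2.INTER_CUBIC))
c(a,270,130,390,215,6,"pics/t_shelf.png")
c(a,410,155,470,255,6,"pics/t_scr.png")
c(a,165,205,225,265,8,"pics/t_tray.png")
c(b,240,130,400,240,5,"pics/s_shelf.png")
```

```text
(no output)
```

View pics/t_shelf.png

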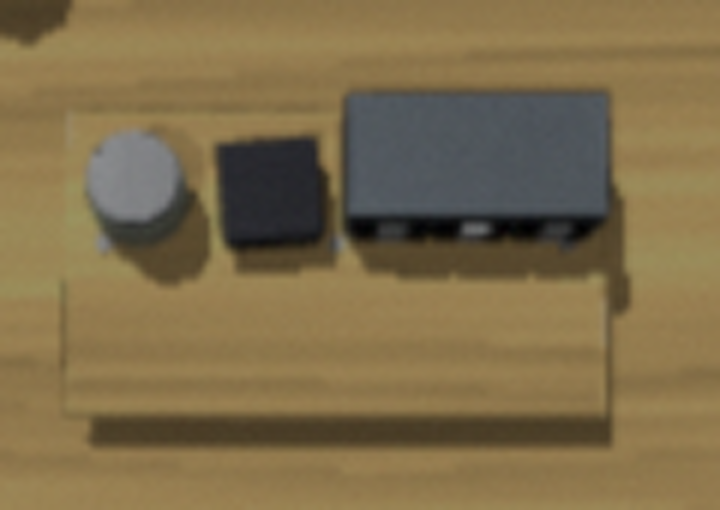

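View pics/t_scr.png

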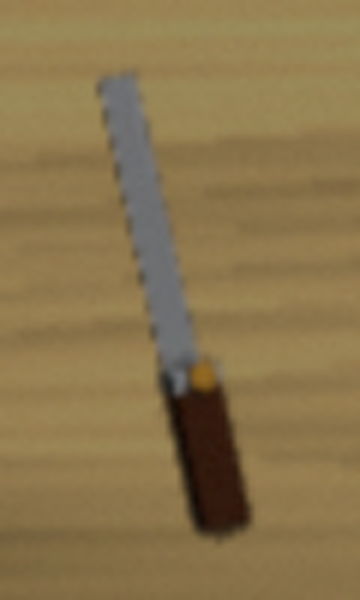

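View pics/t_tray.png

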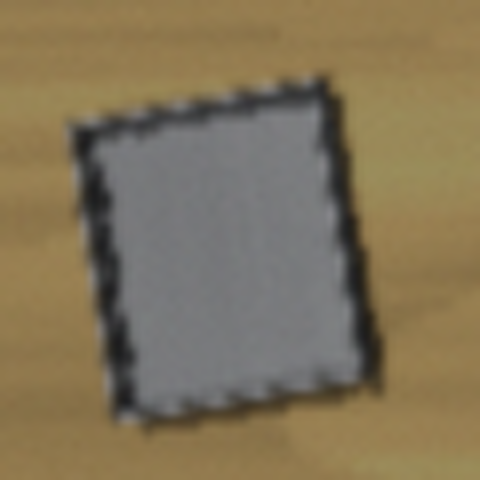

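View pics/s_shelf.png

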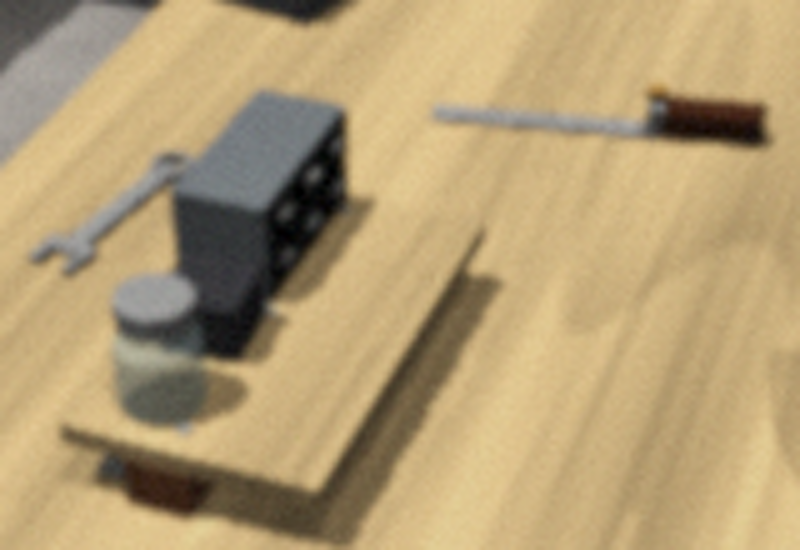

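```bash
cat > h.py <<'E'
import numpy as np, cv2
from scipy.spatial.transform import Rotation as R
from bench import r
def cam(n):
    s=r.snapshot(n); return s
def p2w(s,px,z):
    K,E=s["intrinsics"],s["extrinsics"]
    d=E[:3,:3]@np.linalg.inv(K)@np.array([px[0],px[1],1.]); o=E[:3,3]
    return o+d*(z-o[2])/d[2]
def w2p(s,P):
    K,E=s["intrinsics"],s["extrinsics"]
    c=E[:3,:3].T@(np.array(P,float)-E[:3,3]); c=K@c; return c[:2]/c[2]
def crop(s,x0,y0,x1,y1,f,n):
    cv2.imwrite(n,cv2.resize(s["pixels"][y0:y1,x0:x1,::-1],None,fx=f,fy=f,interpolation=cv2.INTER_CUBIC))
def go(pos,yaw,roll=180,pitch=0):
    "numbers for a jog row from measured pose to the target"
    st=r.sense(); A=R.from_euler('xyz',st["tcp_rot"],degrees=True); B=R.from_euler('xyz',[roll,pitch,yaw],degrees=True)
    t=A.inv().apply(np.array(pos)-st["tool_pos"])/250; w=(A.inv()*B).as_rotvec()/np.pi
    print("row",np.r_[t,w].round(4).tolist(),"t",round(st["time"],2))
E
python3 - <<'E'
from h import *
t=cam("top"); s=cam("side")
f=lambda x,y,z,q,ox,oy:p2w(t,((x+.5)/q-.5+ox,(y+.5)/q-.5+oy),z)
print("shelf FL,FR,RL",[f(x,y,49,6,270,130).round(1)[:2] for x,y in((63,415),(607,413),(66,112))])
c=[f(*p,6,410,155) for p in((117,80,3),(180,365,15),(222,528,22),(202,375,38),(207,392,26))]
print("blade end, hf, hback,screw",[q.round(1) for q in c])
print("tray corners",[f(x,y,22,8,165,205).round(1)[:2] for x,y in((72,122),(325,80),(380,388),(122,422))])
f=lambda x,y,z:p2w(s,((x+.5)/5-.5+240,(y+.5)/5-.5+130),z).round(1)
print("side: shelf F+,F-,R+",f(315,492,49),f(482,230,49),f(63,430,49))
print("scr end",f(435,112,3),"back",f(765,135,5),f(765,105,26),"screw",f(657,90,38))
E
```

```text
shelf FL,FR,RL [array([580.3, 113.2]), array([ 576.1, -167.8]), array([738.7, 109.7])]
blade end, hf, hback,screw [array([ 674.5, -364.5,    3. ]), array([ 520.7, -388.5,   15. ]), array([ 435. , -404.9,   22. ]), array([ 514.6, -392.9,   38. ]), array([ 506. , -398.8,   26. ])]
tray corners [array([521.8, 452.4]), array([536.6, 352.5]), array([415.4, 330.8]), array([404. , 431.9])]
side: shelf F+,F-,R+ [582.  114.3  49. ] [ 574.7 -158.7   49. ] [735.6 114.1  49. ]
scr end [ 676.9 -364.3    3. ] back [ 435.7 -411.4    5. ] [ 439.5 -418.1   26. ] screw [ 515.2 -392.2   38. ]
```

Top and side views agree. The shelf origin is about (638,-28) with yaw -0.9°, so the rail face is at x≈658. The scraper grip is about (478,-399) with yaw 9.8° and its tip about 200 mm ahead. The tray centre is about (469,392).

```bash
python3 -c "
from h import *
go([478,-399,90],9.8)"
```

```text
row [1.2555, -0.2472, 0.5629, -0.0004, 0.0, 0.0559] t 0.2
```

```bash
python3 -m jog '[[1,-0.2,0.3,0,0,0.03],[1,-0.2,0.3,0,0,0.056],[1,-0.2,0.3,0,0,0.056],[1,-0.2,0.3,0,0,0.056],[1,-0.2,0.3,0,0,0.056],[1,-0.2,0.3,0,0,0.056],[1,-0.2,0.3,0,0,0.056]]' 1; python3 -c "
from h import *
go([478,-399,60],9.8)"
```

```text
time: 0.9
tool_pos: [423.4, -430.1, 154.9]
tcp_rot: [-179.9, 0.1, 10.0]
ft_force: [-0.3, -0.2, 0.4]
finger_gap: 85.0
row [0.2371, -0.0838, 0.3794, -0.0007, 0.0003, 0.0011] t 0.9
```

```bash
python3 -m jog '[[0.236,-0.083,0.3,0,0,0.001],[0.236,-0.083,0.379,0,0,0.001],[0.236,-0.083,0.379,0,0,0.001],[0.236,-0.083,0.379,0,0,0.001],[0.236,-0.083,0.379,0,0,0.001],[0.236,-0.083,0.379,0,0,0.001]]'
python3 - <<'E'
from h import *
s=cam("side"); crop(s,300,60,460,200,5,"pics/s1.png")
s=cam("top"); crop(s,390,150,490,270,5,"pics/t1.png")
go([478,-399,4],9.8)
E
```

```text
time: 1.5
tool_pos: [477.0, -404.3, 64.5]
tcp_rot: [179.8, -0.1, 9.5]
ft_force: [-0.7, 0.2, -0.0]
finger_gap: 85.4
row [0.0064, -0.0191, 0.2406, 0.0011, -0.0007, -0.0015] t 1.6
```

View pics/s1.png

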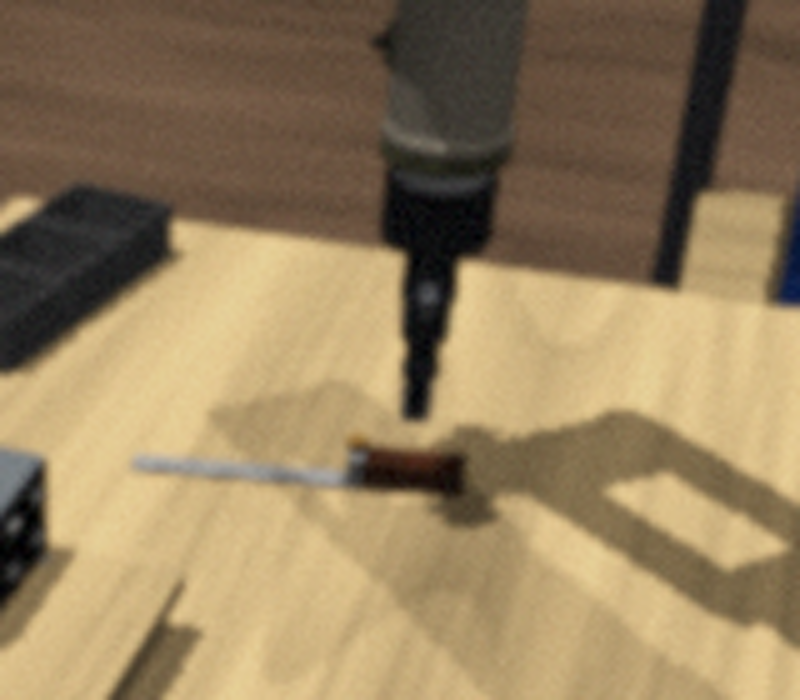

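The side view shows the fingers at (418,415) in the crop, right over the handle at (410,465). I'll descend now.

```bash
python3 -m jog '[[0,-0.005,0.1,0,0,0],[0,-0.01,0.2,0,0,0],[0,-0.01,0.22,0,0,0],[0,-0.01,0.22,0,0,0],[0,-0.01,0.22,0,0,0]]'; python3 -c "
from h import *
go([478,-399,3],9.8)"
```

```text
time: 2.1
tool_pos: [477.0, -400.4, 8.3]
tcp_rot: [179.9, -0.1, 9.6]
ft_force: [0.2, 0.3, 0.6]
finger_gap: 85.2
row [0.0049, -0.0047, 0.0212, 0.0006, -0.0004, -0.0011] t 2.1
```

```bash
python3 -m jog '[[0,0,0.017,0,0,0],[0,0,0.017,0,0,0],[0,0,0.017,0,0,0]]'; python3 -m jog '[[0,0,0,0,0,0],[0,0,0,0,0,0],[0,0,0,0,0,0],[0,0,0,0,0,0],[0,0,0,0,0,0],[0,0,0,0,0,0],[0,0,0,0,0,0],[0,0,0,0,0,0]]' 0 80
```

```text
time: 2.4
tool_pos: [476.5, -399.6, 2.8]
tcp_rot: [180.0, -0.0, 9.6]
ft_force: [-0.1, -0.9, 0.2]
finger_gap: 85.9
time: 3.2
tool_pos: [476.5, -399.6, 2.6]
tcp_rot: [180.0, -0.0, 9.6]
ft_force: [0.1, -0.6, 4.1]
finger_gap: 24.6
```

```bash
python3 -m jog '[[0,0,-0.04,0,0,0],[0,0,-0.08,0,0,0],[0,0,-0.12,0,0,0],[0,0,-0.16,0,0,0],[0,0,-0.16,0,0,0],[0,0,-0.16,0,0,0]]'
python3 - <<'E'
from h import *
s=cam("side"); crop(s,300,80,460,200,5,"pics/s2.png")
s=cam("top"); crop(s,390,150,490,270,5,"pics/t2.png")
print(r.sense()["finger_gap"],r.sense()["wrist_torque"],r.sense()["ft_force"])
go([440,-210,42],-1)
E
```

```text
time: 3.8
tool_pos: [476.6, -399.6, 42.9]
tcp_rot: [180.0, -0.0, 9.6]
ft_force: [-0.2, 0.3, -2.2]
finger_gap: 24.3
24.70259385101309 [-0.0247882   0.07678574 -0.01780226] [-0.70804306 -0.23374389 -2.08030406]
row [-0.0156, -0.7695, -0.0003, -0.0002, 0.0002, 0.0589] t 3.9
```

View pics/s2.png

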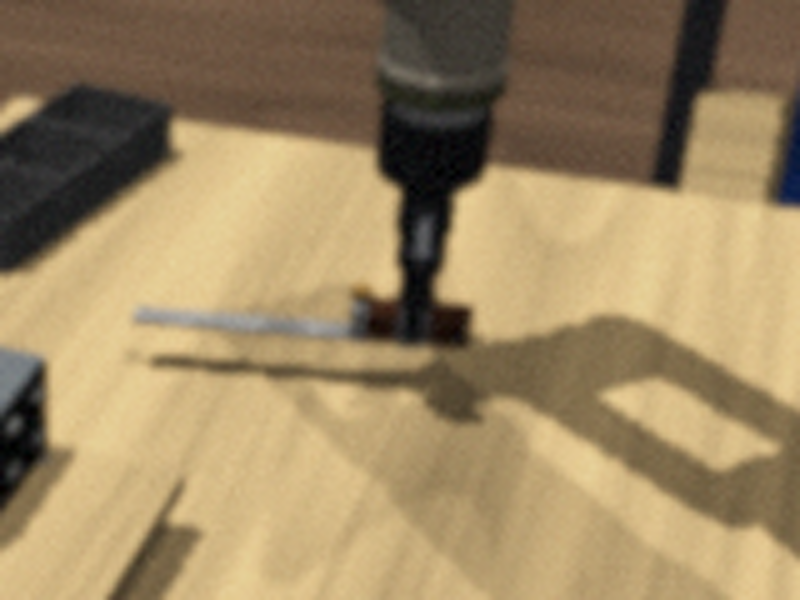

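View pics/t2.png

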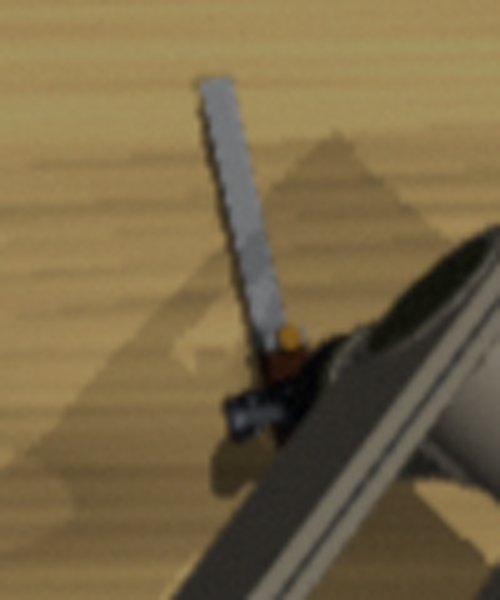

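The scraper is held level, with the tip at crop (217,80) and the screw at (289,336) in the top view.

Run:
```python
from h import *
t=cam("top")
f=lambda x,y,z:p2w(t,((x+.5)/5-.5+390,(y+.5)/5-.5+150),z)
tip=f(217,80,43); sc=f(289,336,78); st=r.sense()
print(tip,sc,np.degrees(np.arctan2(*(tip-sc)[1::-1])),np.linalg.norm((tip-sc)[:2]))
A=R.from_euler('xyz',st["tcp_rot"],degrees=True)
print(A.inv().apply(tip-st["tool_pos"]),A.inv().apply(sc-st["tool_pos"]))
```

```text
[ 675.93166761 -366.11816208   43.        ] [ 514.19492084 -393.48302196   78.        ] 9.603146691377393 164.03539499360807
[202.76689729   1.03572614  -1.58365473] [ 38.7057048    0.98520766 -36.46249325]
```

```bash
python3 -c "
from h import *
go([435,-215,42],-4)"; python3 -m jog '[[0,-0.15,0,0,0,0.03],[0,-0.3,0,0,0,0.05],[0,-0.45,0,0,0,0.065],[-0.01,-0.6,0,0,0,0.075],[-0.03,-0.75,0,0,0,0.075],[-0.04,-0.757,0,0,0,0.0755],[-0.04,-0.757,0,0,0,0.0755],[-0.04,-0.757,0,0,0,0.0755]]';python3 -c "
from h import *
go([435,-215,6],-4)"
```

```text
row [-0.0382, -0.7527, -0.001, -0.0003, 0.0003, 0.0756] t 3.95
time: 4.75
tool_pos: [435.3, -215.2, 42.6]
tcp_rot: [180.0, -0.0, -4.0]
ft_force: [-0.5, 0.1, -1.8]
finger_gap: 24.5
row [-0.0013, -0.0006, 0.1462, 0.0002, -0.0002, 0.0001] t 4.75
```

```bash
python3 -m jog '[[0,0,0.08,0,0,0],[0,0,0.12,0,0,0],[0,0,0.146,0,0,0],[0,0,0.146,0,0,0],[0,0,0.146,0,0,0]]'
python3 - <<'E'
from h import *
s=cam("side"); crop(s,240,120,400,240,5,"pics/s3.png")
s=cam("top"); crop(s,300,150,440,250,5,"pics/t3.png")
E
```

```text
time: 5.25
tool_pos: [434.9, -214.7, 5.9]
tcp_rot: [-180.0, 0.0, -4.0]
ft_force: [0.5, -0.7, -1.9]
finger_gap: 25.0
```

View pics/s3.png

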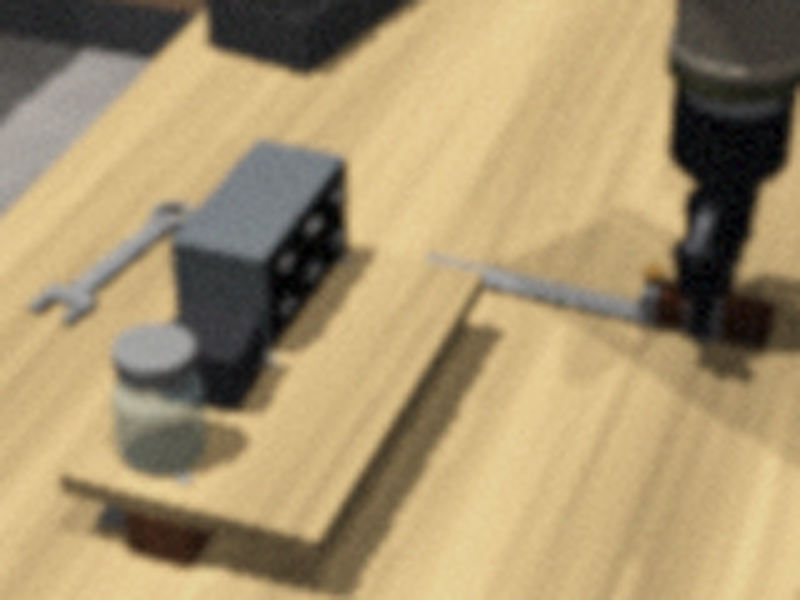

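View pics/t3.png

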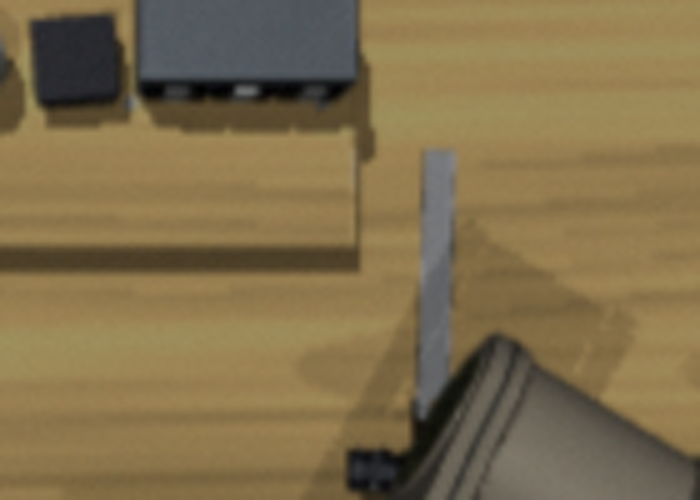

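The blade lies low and level, just outside the shelf's right end. I'll slide it in sideways under the board, outside the nut's range.

```bash
python3 -m jog '[[-0.005,-0.08,0,0,0,0],[-0.01,-0.16,0,0,0,0],[-0.015,-0.24,0,0,0,0],[-0.02,-0.31,0,0,0,0],[-0.025,-0.359,0,0,0,0],[-0.025,-0.359,0,0,0,0],[-0.025,-0.359,0,0,0,0]]'; python3 -c "
from h import *
t=cam('top');print(p2w(t,(387.6,179.6),6)); print(r.sense()['ft_force'])"
```

```text
time: 6.05
tool_pos: [435.2, -124.7, 6.2]
tcp_rot: [180.0, -0.1, -3.9]
ft_force: [0.4, 0.4, -2.6]
finger_gap: 24.2
[ 638.78958519 -229.23182097    6.        ]
[ 0.48902894  0.75831654 -1.66510914]
```

```bash
python3 -m jog '[[0.02,-0.0014,0,0,0,0],[0.036,-0.0025,0,0,0,0],[0.048,-0.0033,0,0,0,0],[0.048,-0.0033,0,0,0,0],[0.048,-0.0033,0,0,0,0]]'; python3 -m jog '[[0.004,0,0,0,0,0],[0.008,0,0,0,0,0],[0.012,0,0,0,0,0],[0.012,0,0,0,0,0]]'
```

```text
time: 6.6
tool_pos: [446.8, -124.5, 5.7]
tcp_rot: [-180.0, 0.0, -4.0]
ft_force: [-0.5, 0.1, -1.9]
finger_gap: 24.5
time: 7.0
tool_pos: [450.0, -124.7, 5.9]
tcp_rot: [180.0, -0.0, -4.0]
ft_force: [0.4, 0.2, -1.9]
finger_gap: 24.4
```

```bash
python3 -m jog '[[0.004,0,0,0,0,0],[0.004,0,0,0,0,0],[0.004,0,0,0,0,0]]'
```

```text
time: 7.3
tool_pos: [450.8, -124.7, 5.8]
tcp_rot: [-180.0, 0.0, -4.0]
ft_force: [-0.1, 0.1, -1.7]
finger_gap: 24.5
```

```bash
for i in 1 2 3 4 5 6 7 8; do :; done; python3 -m jog '[[0.004,0,0,0,0,0],[0.004,0,0,0,0,0]]'; python3 -m jog '[[0.004,0,0,0,0,0],[0.004,0,0,0,0,0]]'
```

```text
time: 7.5
tool_pos: [451.1, -124.6, 5.4]
tcp_rot: [-180.0, 0.1, -4.0]
ft_force: [-4.3, 0.7, -1.2]
finger_gap: 24.6
time: 7.7
tool_pos: [451.2, -124.6, 5.0]
tcp_rot: [-180.0, 0.2, -4.0]
ft_force: [-8.6, 0.4, 0.5]
finger_gap: 24.8
```

```bash
python3 -m jog '[[0.003,0,0,0,0,0],[0.003,0,0,0,0,0]]'
```

```text
time: 7.9
tool_pos: [451.2, -124.5, 4.7]
tcp_rot: [-180.0, 0.3, -4.0]
ft_force: [-10.9, 0.0, 1.6]
finger_gap: 24.5
```

```bash
python3 -m jog '[[0.003,0,0,0,0,0],[0.003,0,0,0,0,0]]'
```

```text
time: 8.1
tool_pos: [451.2, -124.4, 4.4]
tcp_rot: [-179.9, 0.4, -4.0]
ft_force: [-12.6, -0.0, 2.1]
finger_gap: 24.6
```

Contact with the rail is at TCP x≈451, with a peak of about 13 N. I'll back off 2 mm and sweep towards +y, following the rail.

```bash
python3 -m jog '[[-0.01,0,0,0,0,0],[-0.02,0,0,0,0,0],[-0.02,0,0,0,0,0],[-0.02,0,0,0,0,0]]'
```

```text
time: 8.5
tool_pos: [449.9, -124.8, 6.2]
tcp_rot: [180.0, -0.1, -4.0]
ft_force: [-0.6, 0.1, -1.6]
finger_gap: 24.5
```

```bash
python3 -m jog '[[-0.006,-0.024,0,0,0,0],[-0.007,-0.048,0,0,0,0],[-0.008,-0.072,0,0,0,0],[-0.01,-0.096,0,0,0,0],[-0.011,-0.12,0,0,0,0],[-0.012,-0.144,0,0,0,0],[-0.013,-0.168,0,0,0,0],[-0.015,-0.192,0,0,0,0],[-0.016,-0.216,0,0,0,0],[-0.017,-0.24,0,0,0,0]]'
```

```text
time: 9.5
tool_pos: [449.2, -64.0, 5.8]
tcp_rot: [-180.0, 0.0, -4.0]
ft_force: [0.7, 0.2, -2.0]
finger_gap: 24.5
```

```bash
python3 -m jog '[[-0.0014,-0.024,0,0,0,0],[-0.0027,-0.048,0,0,0,0],[-0.004,-0.072,0,0,0,0],[-0.0054,-0.096,0,0,0,0],[-0.0068,-0.12,0,0,0,0],[-0.008,-0.144,0,0,0,0],[-0.0095,-0.168,0,0,0,0],[-0.011,-0.192,0,0,0,0],[-0.012,-0.216,0,0,0,0],[-0.0136,-0.24,0,0,0,0]]'
```

```text
time: 10.5
tool_pos: [450.1, -3.9, 5.8]
tcp_rot: [180.0, -0.0, -4.0]
ft_force: [-0.4, -0.3, -2.0]
finger_gap: 24.4
```

```bash
python3 -m jog '[[-0.0014,-0.024,0,0,0,0],[-0.0027,-0.048,0,0,0,0],[-0.004,-0.072,0,0,0,0],[-0.0054,-0.096,0,0,0,0],[-0.0068,-0.12,0,0,0,0],[-0.008,-0.144,0,0,0,0],[-0.0095,-0.168,0,0,0,0],[-0.011,-0.192,0,0,0,0],[-0.012,-0.216,0,0,0,0],[-0.0136,-0.24,0,0,0,0]]'
```

```text
time: 11.5
tool_pos: [450.8, 56.2, 5.8]
tcp_rot: [-180.0, -0.0, -4.0]
ft_force: [0.2, -0.0, -1.6]
finger_gap: 24.6
```

```bash
python3 -m jog '[[-0.0014,-0.024,0,0,0,0],[-0.0027,-0.048,0,0,0,0],[-0.004,-0.072,0,0,0,0],[-0.0054,-0.096,0,0,0,0],[-0.0068,-0.12,0,0,0,0],[-0.008,-0.144,0,0,0,0],[-0.0095,-0.168,0,0,0,0],[-0.011,-0.192,0,0,0,0],[-0.012,-0.216,0,0,0,0],[-0.0136,-0.24,0,0,0,0]]'
python3 - <<'E'
from h import *
s=cam("side"); crop(s,220,160,380,280,5,"pics/s4.png")
s=cam("top"); crop(s,230,140,350,240,5,"pics/t4.png")
E
```

```text
time: 12.5
tool_pos: [451.6, 116.3, 5.8]
tcp_rot: [-180.0, -0.0, -4.0]
ft_force: [0.4, -0.7, -1.6]
finger_gap: 24.9
```

View pics/s4.png

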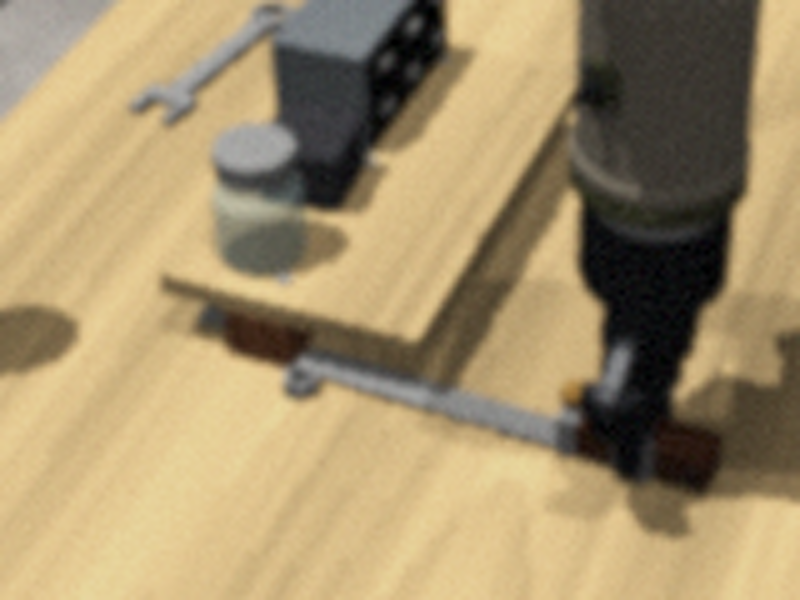

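View pics/t4.png

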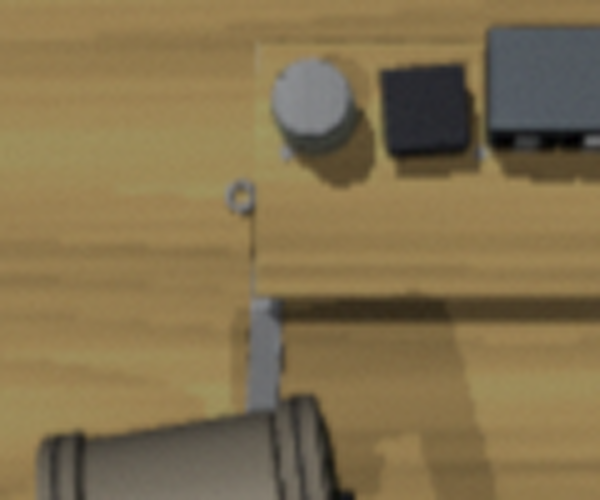

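The nut has come out at the +y end, resting against the blade's leading edge: side crop (303,378), top crop (241,198). I'll keep going so it is well clear.

```bash
python3 -m jog '[[-0.0014,-0.024,0,0,0,0],[-0.0027,-0.048,0,0,0,0],[-0.004,-0.072,0,0,0,0],[-0.0054,-0.096,0,0,0,0],[-0.0068,-0.12,0,0,0,0],[-0.003,-0.144,0,0,0,0],[0.001,-0.168,0,0,0,0],[0.005,-0.192,0,0,0,0],[0.01,-0.216,0,0,0,0],[0.013,-0.24,0,0,0,0]]'; python3 -m jog '[[-0.0014,-0.024,0,0,0,0],[-0.0027,-0.048,0,0,0,0],[-0.004,-0.072,0,0,0,0],[-0.0054,-0.096,0,0,0,0],[-0.0068,-0.12,0,0,0,0],[-0.007,-0.134,0,0,0,0],[-0.008,-0.14,0,0,0,0],[-0.008,-0.14,0,0,0,0]]'
python3 - <<'E'
from h import *
s=cam("side"); crop(s,220,160,380,280,5,"pics/s5.png")
s=cam("top"); crop(s,210,140,330,240,5,"pics/t5.png")
E
```

```text
time: 13.6
tool_pos: [459.2, 175.9, 5.8]
tcp_rot: [-180.0, -0.0, -4.0]
ft_force: [0.3, 0.2, -2.6]
finger_gap: 24.8
time: 14.4
tool_pos: [459.4, 210.7, 5.8]
tcp_rot: [180.0, 0.0, -4.0]
ft_force: [0.0, -0.9, -2.0]
finger_gap: 24.7
```

View pics/s5.png

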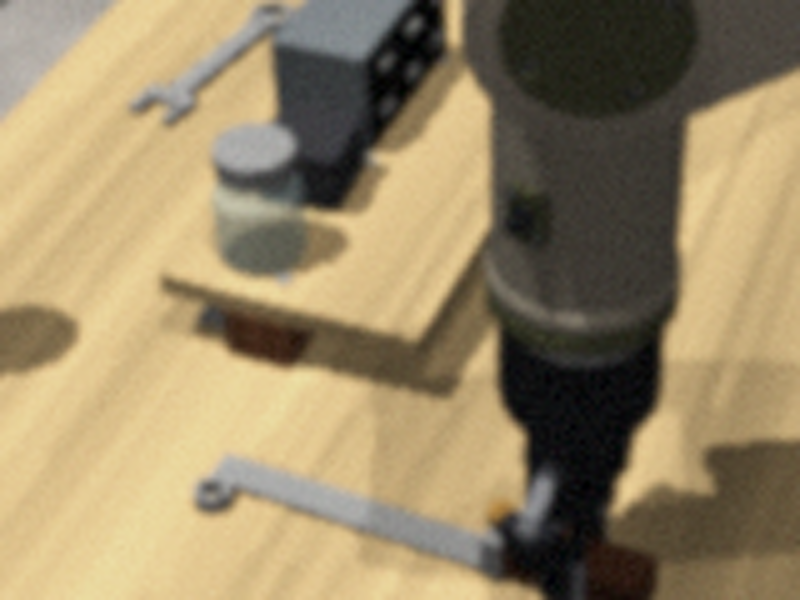

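View pics/t5.png

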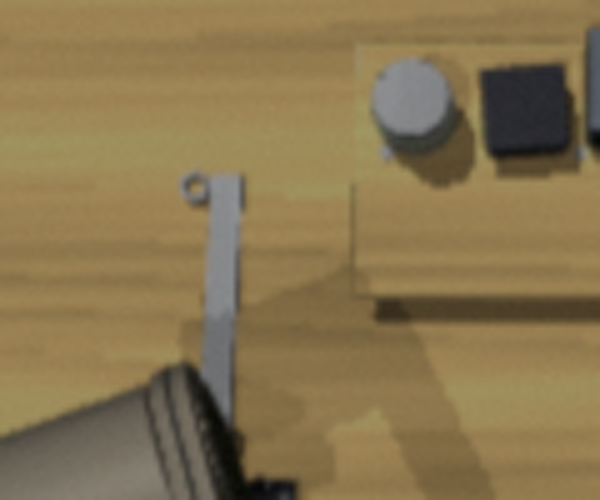

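The nut is on the open bench at side crop (213,492) and top crop (195,187), well clear of the shelf. I'll move the scraper back towards -y, away from the nut, and lay it down.

```bash
python3 -m jog '[[0,0.05,0,0,0,0],[-0.03,0.12,0,0,0,0],[-0.09,0.2,0,0,0,0],[-0.15,0.253,0,0,0,0],[-0.183,0.253,0,0,0,0],[-0.183,0.253,0,0,0,0],[-0.183,0.253,0,0,0,0],[-0.183,0.253,0.006,0,0,0],[-0.183,0.253,0.011,0,0,0],[-0.183,0.253,0.011,0,0,0]]'
```

```text
time: 15.5
tool_pos: [409.5, 150.8, 2.8]
tcp_rot: [180.0, 0.0, -4.0]
ft_force: [-0.3, 0.1, -2.2]
finger_gap: 24.4
```

```bash
python3 -m jog '[[0,0,0.002,0,0,0],[0,0,0.002,0,0,0],[0,0,0.002,0,0,0]]'
```

```text
time: 15.8
tool_pos: [409.5, 150.6, 2.6]
tcp_rot: [-180.0, -0.0, -4.0]
ft_force: [0.5, 0.7, -1.8]
finger_gap: 24.4
```

```bash
python3 -m jog '[[0,0,0.003,0,0,0],[0,0,0.003,0,0,0],[0,0,0.003,0,0,0]]'
```

```text
time: 16.1
tool_pos: [409.5, 150.6, 2.5]
tcp_rot: [-180.0, 0.0, -4.0]
ft_force: [-4.7, -0.6, 8.5]
finger_gap: 24.3
```

It's resting on the bench. I'll release it and lift.

```bash
python3 -m jog '[[0,0,0,0,0,0],[0,0,0,0,0,0],[0,0,0,0,0,0],[0,0,0,0,0,0],[0,0,0,0,0,0]]' 0.8; python3 -m jog '[[0,0,-0.1,0,0,0],[0,0,-0.2,0,0,0],[0,0,-0.4,0,0,0],[0,0,-0.4,0,0,0],[0,0,-0.4,0,0,0]]'
python3 - <<'E'
from h import *
s=cam("side"); crop(s,220,160,380,280,5,"pics/s6.png"); crop(s,250,240,282,268,20,"pics/s6n.png")
s=cam("top"); crop(s,220,140,340,260,5,"pics/t6.png"); crop(s,236,164,264,190,20,"pics/t6n.png")
E
```

```text
time: 16.6
tool_pos: [409.4, 150.5, 1.7]
tcp_rot: [180.0, 0.0, -4.0]
ft_force: [0.4, 0.3, -1.4]
finger_gap: 68.4
time: 17.1
tool_pos: [410.8, 150.9, 103.4]
tcp_rot: [-179.9, -0.2, -4.0]
ft_force: [0.3, -0.1, -0.1]
finger_gap: 68.3
```

View pics/s6.png

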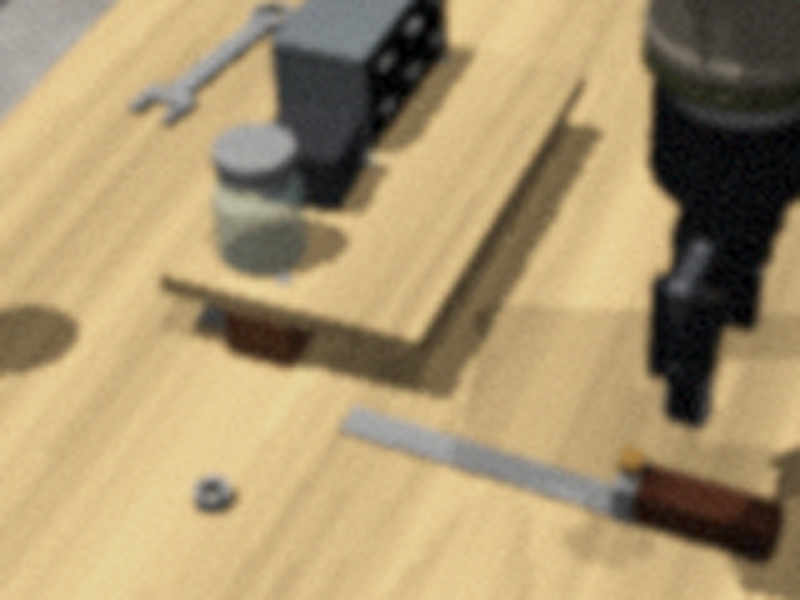

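View pics/t6.png

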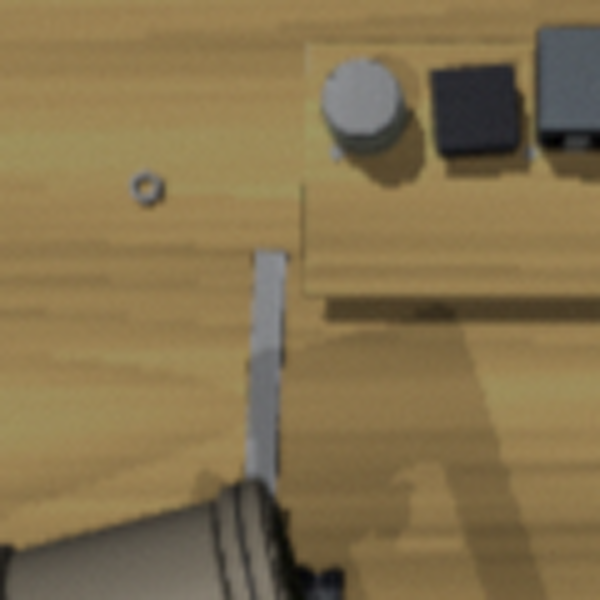

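View pics/t6n.png

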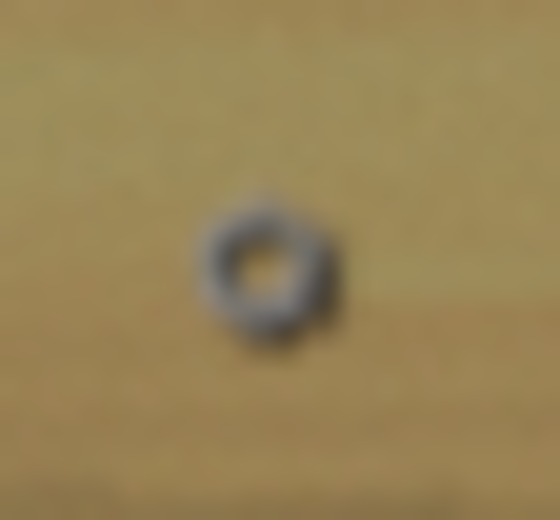

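View pics/s6n.png

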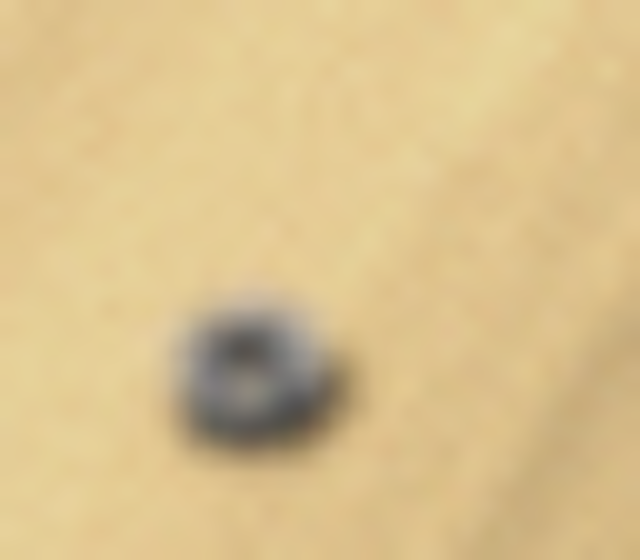

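The scraper lies flat. The nut's top face is centred at top-view px (248.8,176.9) and side-view px (262,257.3). Its corners point along x, so jaws closing along y will meet flats.

Run:
```python
from h import *
t=cam("top"); s=cam("side")
a=p2w(t,(248.3,176.4),10);a2=p2w(t,(248.8,176.9),10); b=p2w(s,(261.9,257.5),10); print(a,a2,b)
m=(a+b)/2
go([m[0],m[1],60],-4)
```

```text
[656.92231076 217.37812107  10.        ] [655.27839637 215.78437066  10.        ] [656.68750123 218.62012317  10.        ]
row [0.9737, -0.3395, 0.1578, 0.0003, 0.0009, 0.0001] t 17.3
```

```bash
python3 -m jog '[[0.18,-0.06,0,0,0,0],[0.36,-0.13,0,0,0,0],[0.54,-0.2,0.03,0,0,0],[0.72,-0.27,0.06,0,0,0],[0.9,-0.33,0.1,0,0,0],[0.974,-0.338,0.15,0,0,0],[0.974,-0.338,0.158,0,0,0],[0.974,-0.338,0.158,0,0,0],[0.974,-0.338,0.158,0,0,0],[0.974,-0.338,0.158,0,0,0]]' 0.55
python3 - <<'E'
from h import *
s=cam("side"); crop(s,220,200,320,280,7,"pics/s7.png")
go([656.5,217.5,3],-4)
E
```

```text
time: 18.3
tool_pos: [657.7, 218.1, 63.1]
tcp_rot: [-180.0, -0.0, -4.0]
ft_force: [-0.7, -0.4, 0.5]
finger_gap: 46.9
row [-0.0058, 0.0028, 0.2416, -0.0001, -0.0003, 0.0002] t 18.35
```

View pics/s7.png

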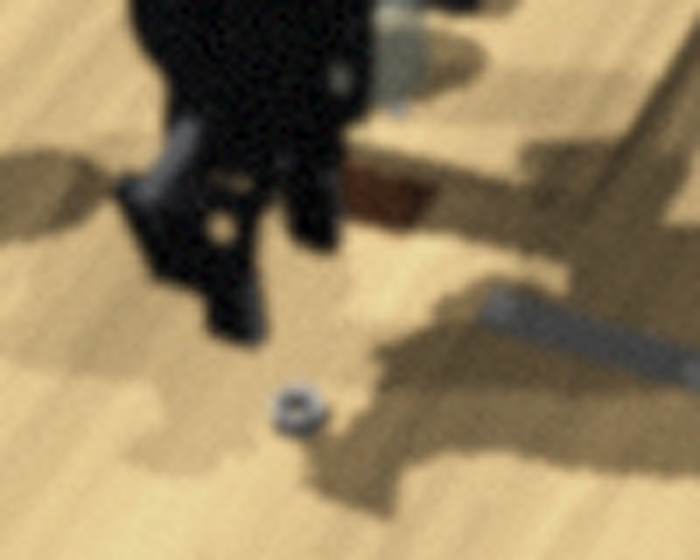

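```bash
python3 - <<'E'
from h import *
s=cam("side"); q=lambda P:(w2p(s,P)-[220,200])*7+3
for P in([657.7,218.1,66],[657.7,218.1,70],[657.7,218.1,10],[656.5,217.5,10]): print(q(P))
print(r.sense()["tool_pos"])
E
python3 -m jog '[[-0.003,0.003,0.08,0,0,0],[-0.005,0.003,0.15,0,0,0],[-0.005,0.003,0.2,0,0,0],[-0.005,0.003,0.226,0,0,0],[-0.005,0.003,0.226,0,0,0],[-0.005,0.003,0.226,0,0,0]]'
```

```text
[280.45299252 295.72911743]
[279.41175051 287.71377932]
[294.5029038  403.88340672]
[298.08675568 403.58754927]
[658.05964256 218.08296971  63.45675139]
time: 19.0
tool_pos: [657.1, 217.4, 6.1]
tcp_rot: [-180.0, -0.0, -4.0]
ft_force: [-0.2, -0.8, 0.2]
finger_gap: 46.9
```

```bash
python3 -m jog '[[0,0,0.015,0,0,0],[0,0,0.015,0,0,0],[0,0,0.015,0,0,0]]';  python3 -m jog '[[0,0,0,0,0,0],[0,0,0,0,0,0],[0,0,0,0,0,0],[0,0,0,0,0,0],[0,0,0,0,0,0],[0,0,0,0,0,0],[0,0,0,0,0,0]]' 0 50
```

```text
time: 19.3
tool_pos: [657.1, 217.3, 2.4]
tcp_rot: [-180.0, -0.0, -4.0]
ft_force: [0.6, -0.0, -0.1]
finger_gap: 46.9
time: 20.0
tool_pos: [657.2, 217.4, 2.5]
tcp_rot: [-180.0, -0.0, -4.0]
ft_force: [0.5, 0.3, 4.8]
finger_gap: 16.6
```

```bash
python3 -m jog '[[0,0,-0.05,0,0,0],[0,0,-0.12,0,0,0],[0,0,-0.25,0,0,0],[0,0,-0.35,0,0,0],[0,0,-0.35,0,0,0],[0,0,-0.35,0,0,0]]'
python3 - <<'E'
from h import *
s=cam("side"); crop(s,200,140,340,260,5,"pics/s8.png")
print(r.sense()["finger_gap"])
go([469.4,391.9,90],-4)
E
```

```text
time: 20.6
tool_pos: [657.9, 217.6, 91.9]
tcp_rot: [-179.9, -0.2, -4.0]
ft_force: [0.6, -0.1, -0.6]
finger_gap: 16.9
16.913240826463703
row [-0.7963, -0.6447, 0.0001, -0.0, -0.0001, 0.0001] t 20.65
```

View pics/s8.png

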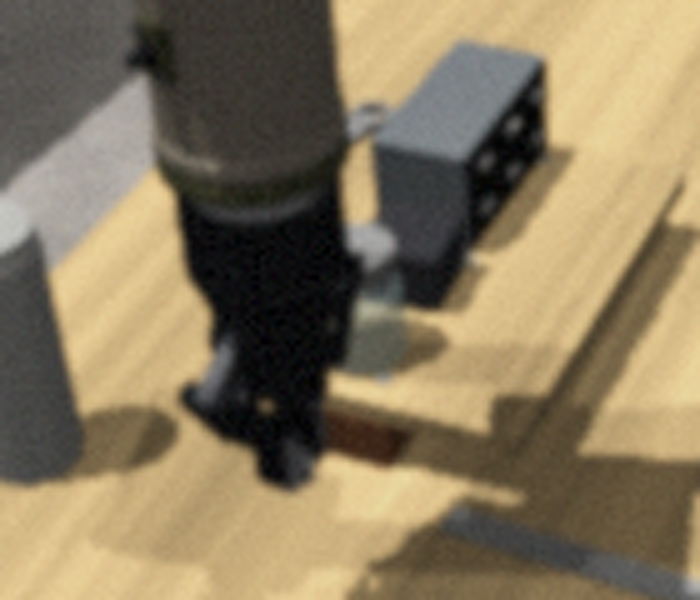

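The nut is gone from the bench and the fingers hold at 16.9 mm, so it's in the jaws. Next is the tray.

```bash
python3 -m jog '[[-0.1,-0.08,0,0,0,0],[-0.24,-0.2,0,0,0,0],[-0.38,-0.31,0,0,0,0],[-0.52,-0.42,0,0,0,0],[-0.66,-0.53,0,0,0,0],[-0.75,-0.61,0,0,0,0],[-0.796,-0.645,0,0,0,0],[-0.796,-0.645,0,0,0,0],[-0.796,-0.645,0,0,0,0],[-0.796,-0.645,0,0,0,0]]'
python3 - <<'E'
from h import *
s=cam("side"); crop(s,230,240,370,380,5,"pics/s9.png")
go([469.4,391.9,8],-4)
E
```

```text
time: 21.65
tool_pos: [470.5, 390.8, 89.2]
tcp_rot: [180.0, 0.0, -4.1]
ft_force: [0.7, -0.5, 0.6]
finger_gap: 16.7
row [-0.0052, -0.0041, 0.3254, 0.0001, -0.0, -0.0004] t 21.7
```

View pics/s9.png

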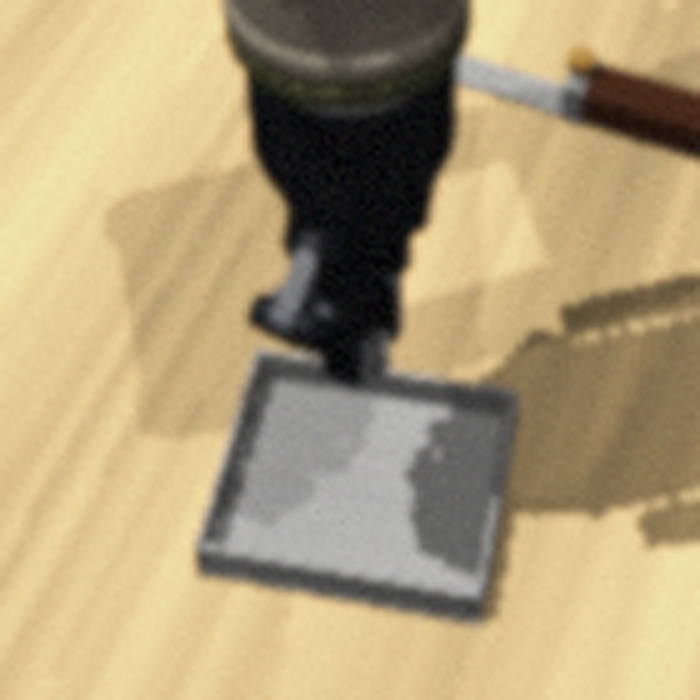

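```bash
python3 -m jog '[[0,0,0.1,0,0,0],[0,0,0.2,0,0,0],[-0.004,-0.004,0.28,0,0,0],[-0.004,-0.004,0.31,0,0,0],[-0.004,-0.004,0.322,0,0,0],[-0.004,-0.004,0.322,0,0,0],[-0.004,-0.004,0.322,0,0,0]]'
```

```text
time: 22.4
tool_pos: [469.7, 393.5, 10.4]
tcp_rot: [-179.9, -0.1, -4.0]
ft_force: [0.0, -0.5, -0.8]
finger_gap: 17.0
```

```bash
python3 -m jog '[[0,0,0.008,0,0,0],[0,0,0.013,0,0,0],[0,0,0.013,0,0,0]]'; python3 -m jog '[[0,0,0,0,0,0],[0,0,0,0,0,0],[0,0,0,0,0,0],[0,0,0,0,0,0]]' 0.5; python3 -m jog '[[0,0,-0.1,0,0,0],[0,0,-0.25,0,0,0],[0,0,-0.45,0,0,0],[0,0,-0.6,0,0,0],[0,0,-0.6,0,0,0],[0,0,-0.6,0,0,0]]';python3 - <<'E'
from h import *
s=cam("side"); cv2.imwrite("pics/s10.png",s["pixels"][:,:,::-1]);crop(s,240,290,360,380,6,"pics/s10c.png")
s=cam("top"); crop(s,160,130,420,270,3,"pics/t10.png")
E
```

```text
time: 22.7
tool_pos: [468.6, 393.1, 6.0]
tcp_rot: [-180.0, -0.0, -4.0]
ft_force: [-0.2, 0.2, 0.1]
finger_gap: 17.1
time: 23.1
tool_pos: [468.6, 393.1, 5.8]
tcp_rot: [-180.0, -0.0, -4.0]
ft_force: [0.3, 0.2, -0.3]
finger_gap: 42.6
time: 23.7
tool_pos: [469.5, 393.7, 157.5]
tcp_rot: [-179.9, -0.1, -4.0]
ft_force: [0.2, -0.3, -0.9]
finger_gap: 42.8
```

View pics/s10c.png

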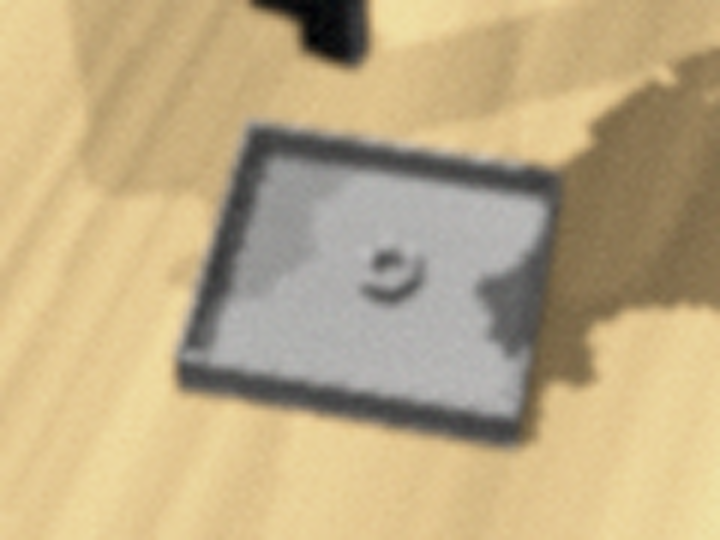

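View pics/t10.png

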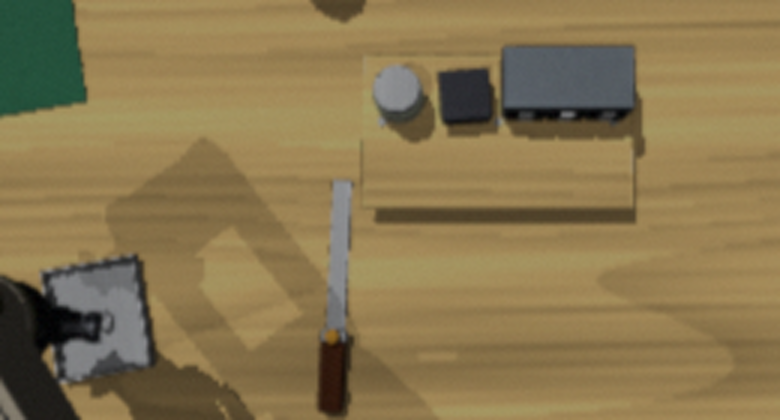

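View pics/s10.png

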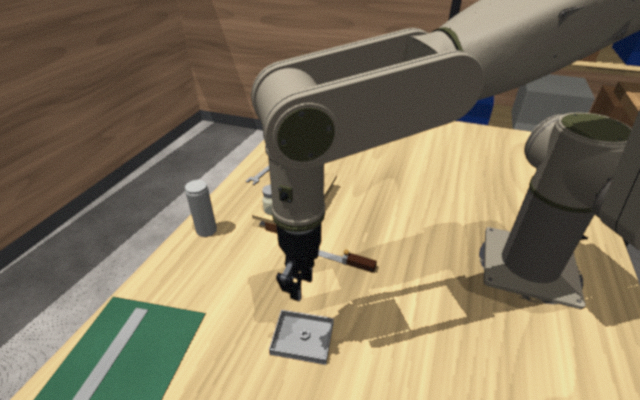

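The nut lies flat in the middle of the tray (crop (391,270)). The scraper lies flat on the bench, and the jar and tin are where they were. The gripper is clear of everything, so I'm handing in.

```bash
python3 -c "
from bench import r
s=r.sense(); print(s['time'],s['ft_force']); print(r.hand_in())"
```

```text
23.8 [ 0.37915125  0.28264939 -0.62080834]
the job is handed in; nothing more can be done
None
```

The nut is in the steel parts tray and the job was handed in at 23.8 s, well inside the 72 s limit.

- **Sweep:** I took the scraper by its handle and slid the blade in sideways from the shelf's right end. The blade's end touched the rail with about 13 N at most. I backed off 1–2 mm and swept the nut along the rail and out past the left end onto the open bench.
- **Laying down and placing:** I laid the scraper flat on the bench, clear of the shelf, then picked up the nut and set it down in the tray.
- **Last checks:** The final pictures show the nut flat near the middle of the tray and the scraper flat on the bench. The jar and tin look unmoved, and the gripper hangs clear. No check failed; the only disagreement was the finger gap, which read about 1.5–2 mm below the true width on both grips.

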